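# Crate the filled milk bottles by cap colour

## Task

Pack the four filled bottles from the metal tray: stand each one upright in an empty bay of the crate that already holds a bottle with the same cap colour. Set them down rather than dropping them, and leave the bottles already in the crates standing in their bays.

Things in the scene. Friction and masses are not known exactly. Their poses are not given: they have to be found in the camera images.
- blue_1: White 200 ml milk bottle, blue screw cap and sleeve label (one of two alike). Loose on the tray (floor 4 mm, rim 10 mm above the bench), 70 mm or more from the next, centre to centre. Round, 128 mm tall: body 52 mm across up to 80 mm, shoulder to 95 mm, neck 31 mm across, cap 36 mm across from 110 to 128 mm (grip it there from above). 0.17 to 0.3 kg. Origin: centre of its underside, z up.
- blue_2: White 200 ml milk bottle, blue screw cap and sleeve label (one of two alike). Loose on the tray (floor 4 mm, rim 10 mm above the bench), 70 mm or more from the next, centre to centre. Round, 128 mm tall: body 52 mm across up to 80 mm, shoulder to 95 mm, neck 31 mm across, cap 36 mm across from 110 to 128 mm (grip it there from above). 0.17 to 0.3 kg. Origin: centre of its underside, z up.
- green_1: White 200 ml milk bottle, green screw cap and sleeve label. Loose on the tray (floor 4 mm, rim 10 mm above the bench), 70 mm or more from the next, centre to centre. Round, 128 mm tall: body 52 mm across up to 80 mm, shoulder to 95 mm, neck 31 mm across, cap 36 mm across from 110 to 128 mm (grip it there from above). 0.17 to 0.3 kg. Origin: centre of its underside, z up.
- red_1: White 200 ml milk bottle, red screw cap and sleeve label. Loose on the tray (floor 4 mm, rim 10 mm above the bench), 70 mm or more from the next, centre to centre. Round, 128 mm tall: body 52 mm across up to 80 mm, shoulder to 95 mm, neck 31 mm across, cap 36 mm across from 110 to 128 mm (grip it there from above). 0.17 to 0.3 kg. Origin: centre of its underside, z up.
- crate_blue: Grey four-bottle crate, fixed, like the others but holding the blue-capped bottle. Outside 152 x 152 mm, walls 4 mm thick, 75 mm high; a cross of 50 mm high dividers makes four bays 70 x 70 mm centred at x, y = +-37 mm. Origin: centre of its underside, axes along its walls; inner floor at z = 5 mm. Bay (+37, +37) is taken at the start, the other three are free.
- crate_green: Grey four-bottle crate, fixed, like the others but holding the green-capped bottle. Outside 152 x 152 mm, walls 4 mm thick, 75 mm high; a cross of 50 mm high dividers makes four bays 70 x 70 mm centred at x, y = +-37 mm. Origin: centre of its underside, axes along its walls; inner floor at z = 5 mm. Bay (+37, -37) is taken at the start, the other three are free.
- crate_red: Grey four-bottle crate, fixed, like the others but holding the red-capped bottle. Outside 152 x 152 mm, walls 4 mm thick, 75 mm high; a cross of 50 mm high dividers makes four bays 70 x 70 mm centred at x, y = +-37 mm. Origin: centre of its underside, axes along its walls; inner floor at z = 5 mm. Bay (-37, +37) is taken at the start, the other three are free.
- crated_blue: White 200 ml milk bottle, blue screw cap and sleeve label. Already in a bay of its crate, where it stays. Round, 128 mm tall: body 52 mm across up to 80 mm, shoulder to 95 mm, neck 31 mm across, cap 36 mm across from 110 to 128 mm (grip it there from above). 0.17 to 0.3 kg. Origin: centre of its underside, z up.
- crated_green: White 200 ml milk bottle, green screw cap and sleeve label. Already in a bay of its crate, where it stays. Round, 128 mm tall: body 52 mm across up to 80 mm, shoulder to 95 mm, neck 31 mm across, cap 36 mm across from 110 to 128 mm (grip it there from above). 0.17 to 0.3 kg. Origin: centre of its underside, z up.
- crated_red: White 200 ml milk bottle, red screw cap and sleeve label. Already in a bay of its crate, where it stays. Round, 128 mm tall: body 52 mm across up to 80 mm, shoulder to 95 mm, neck 31 mm across, cap 36 mm across from 110 to 128 mm (grip it there from above). 0.17 to 0.3 kg. Origin: centre of its underside, z up.

How it is judged (in metres and radians):
At the end, for the whole second after the job is handed in: Each loose bottle stands in the crate whose first bottle has the same cap colour, and the three first bottles still stand in theirs: all seven inside the walls, underside within 7 mm of the crate's floor, upright within 0.1 rad, released and at rest (x of blue_1 in the frame of crate_blue between -0.06 and 0.06 m and y of blue_1 in the frame of crate_blue between -0.06 and 0.06 m and z of blue_1 in the frame of crate_blue between -0.003 and 0.012 m and angle between each of blue_1, blue_2, green_1, red_1, crated_blue, crated_green, crated_red's own z axis and vertical below 0.1 rad and linear speed of each of blue_1, blue_2, green_1, red_1, crated_blue, crated_green, crated_red below 0.03 m/s and angular speed of each of blue_1, blue_2, green_1, red_1, crated_blue, crated_green, crated_red below 0.3 rad/s and x of blue_2 in the frame of crate_blue between -0.06 and 0.06 m and y of blue_2 in the frame of crate_blue between -0.06 and 0.06 m and z of blue_2 in the frame of crate_blue between -0.003 and 0.012 m and x of green_1 in the frame of crate_green between -0.06 and 0.06 m and y of green_1 in the frame of crate_green between -0.06 and 0.06 m and z of green_1 in the frame of crate_green between -0.003 and 0.012 m and x of red_1 in the frame of crate_red between -0.06 and 0.06 m and y of red_1 in the frame of crate_red between -0.06 and 0.06 m and z of red_1 in the frame of crate_red between -0.003 and 0.012 m and x of crated_blue in the frame of crate_blue between -0.06 and 0.06 m and y of crated_blue in the frame of crate_blue between -0.06 and 0.06 m and z of crated_blue in the frame of crate_blue between -0.003 and 0.012 m and x of crated_green in the frame of crate_green between -0.06 and 0.06 m and y of crated_green in the frame of crate_green between -0.06 and 0.06 m and z of crated_green in the frame of crate_green between -0.003 and 0.012 m and x of crated_red in the frame of crate_red between -0.06 and 0.06 m and y of crated_red in the frame of crate_red between -0.06 and 0.06 m and z of crated_red in the frame of crate_red between -0.003 and 0.012 m); the robot touches nothing.
It fails at once if a bottle is knocked over or tipped (leaning more than about 35 degrees) (angle between any of blue_1, blue_2, green_1, red_1, crated_blue, crated_green, crated_red's own z axis and vertical above 0.6 rad).
It fails at once if a bottle is dropped (falls freely faster than 0.5 m/s, that is from more than about 13 mm) ((linear speed of blue_1 above 0.5 m/s and contact force between the fingers and blue_1 below 0.2 N) or (linear speed of blue_2 above 0.5 m/s and contact force between the fingers and blue_2 below 0.2 N) or (linear speed of green_1 above 0.5 m/s and contact force between the fingers and green_1 below 0.2 N) or (linear speed of red_1 above 0.5 m/s and contact force between the fingers and red_1 below 0.2 N) or (linear speed of crated_blue above 0.5 m/s and contact force between the fingers and crated_blue below 0.2 N) or (linear speed of crated_green above 0.5 m/s and contact force between the fingers and crated_green below 0.2 N) or (linear speed of crated_red above 0.5 m/s and contact force between the fingers and crated_red below 0.2 N)).
It fails at once if a bottle that was in a crate at the start is lifted or shifted out of its bay (moved more than 40 mm) (distance of any of crated_blue, crated_green, crated_red from where it was at the start of the episode above 0.04 m).
It also fails if it takes over 120 s, if anything falls off the work surface, if the arm or the gripper's body presses on something with over 40 N, if the wrist force passes 120 N, or if a joint passes its speed limit or range.

## Robot

A 7-joint arm with a two-finger parallel gripper is mounted at the origin on the work surface. World frame = base frame: x ahead of the robot, y to its left, z up, the work surface at z = 0. Lengths are in mm, angles in rad, forces in N, time in s.
With the tool pointing down it reaches from about 400 to 850 mm from the base axis. Payload 4.5 kg.
Tool frame: the origin (TCP) lies at the very end of the fingers, on their centre line; the grasp point (between the pads) lies 19 mm behind it; z points along the fingers, y is the line along which they close (so a half turn about z gives the same grasp; the last joint's range is limited). The gripper opens to 85 mm and grips with 20 to 120 N. Pads are 22 mm wide; open, the fingers measure 114 mm over their backs; the gripper's body (76 mm by 85 mm) begins 54 mm behind the grasp point. The pads swing forward as they close: fully open they stand 13 mm farther back than shut.
Start: joints at [-1.142, 0.689, -0.195, 1.565, 0.157, 0.902, -0.215], TCP at [240.374, 576.956, 191.617] pointing down, gripper open.
Joint ranges: [-3.01, 3.01], [-0.46, 2.08], [-1.47, 1.51], [0.13, 2.56], [-1, 4.14], [0.04, 2.09], [-2.66, 2.66]. Speed limits (rad/s): [2.57, 2.57, 3.14, 3.14, 3.14, 3.14, 3.14].

## Interface

Orientations are given as a rotation vector (axis times angle).
In Python, from workcell import arm, viewer, workorder, telemetry gives the robot as it stands (arm), with the cameras (viewer), the job (workorder) and the readings (telemetry).
- The arm moves only by the shell command python3 steer.py 'ROWS' [FORCE]. ROWS is a JSON list of rows, 1 to 5 of them, each an object with the fields trans (a list: dx, dy, dz in shares of the most that a row can go, 1 being 50 mm), yaw (a turn about the tool's z in fractions of the full range, 1 being pi rad), aperture (the finger opening in mm); a field left out counts as zero (the opening has to be given); each row shifts and turns the commanded pose from where the row before left it, along the tool's axes as they then stand; what a row does not reach is not made up. A row lasts 1/10 s, in which the tool goes at most 50 mm and 0.15 rad, less where a joint would pass 70% of its speed; a pose out of reach is approached as far as the arm can. The fingers move at their own pace and stop on an object; FORCE is the grip in N (left out, the last holds). Time passes only in rows, so rows that do not move let the fingers close. It prints the time, the measured TCP pose, the force, the opening and the grip force at its end. A shift or turn number past 1, either way, is cut back to 1. Input that does not fit is refused with a message, and nothing moves.
- telemetry.get_obs(): the state, without advancing time (a new reading comes with each control period).
- viewer.capture(name): name is "scene" or "top" or "wrist"; returns a dict with "frame" (400x640x3 uint8, red, green, blue), "fov_y" (degrees; the focal length in pixels is half the picture's height over the tangent of half this angle, whatever the lens; pixels are square), "cx", "cy" (the principal point, pixels), "k1" (the pictures are not rectified: a ray, as slopes to the right and down, at radius r is drawn at 1 + k1 r^2 times it, then the intrinsics apply), "xyz" and "orientation" of the camera in the world; the wrist camera has in their place "tool_from_camera" (4x4, takes a point from camera to tool coordinates, whose origin is the TCP and whose axes are the flange's). Camera axes: x right, y up, looking along -z (the intrinsics and any distortion apply to the point x, -y, -z); pixel columns grow to the right and rows downward; lengths in mm; the calibration is good to about 2 mm. A picture is of the moment at which its call begins: read the wrist's pose just before it. There is no depth.
- workorder.finish_job(): hands the job in; it is judged then, once.
The state is a dict: "time": time; "qpos": joint angles; "dq": joint speeds; "joint_torque": joint torques, N m; "tcp_pos": TCP position; "tool_rot": TCP orientation; "ft_force": force on the tool from outside, world axes, zero at the start; "torque": the same for the moment, N m; "opening": finger opening in mm; "grasp_force": force on a finger pad.
Only numpy, scipy, OpenCV 4.12 (cv2) and the standard library are available. Lean on these libraries where they do the work, as an engineer would, in place of code of your own. Each camera call takes 0.05 s, during which the arm holds its last target. There are 200 camera calls.

## Working session

There is one attempt and no reset: what is moved stays moved. The work goes in short steps, Python scripts to look and compute and a shell command to move; the robot and the scene stay as the last step left them, time stands still between calls to the robot, and variables do not carry over. Pictures are saved under pics/ and viewed, at most 16 in all, crops included, and the job is handed in when it is done.

```bash
ls; mkdir -p pics
python3 - <<'E'
from workcell import arm, viewer, workorder, telemetry
import cv2
o=telemetry.get_obs(); print(o['time'],o['tcp_pos'],o['tool_rot'],o['opening'])
for n in('top','scene'):
    c=viewer.capture(n); cv2.imwrite(f'pics/{n}0.png',c['frame'][:,:,::-1]); print({k:v for k,v in c.items() if k!='frame'})
E
```

```text
pics
steer.py
workcell.py
0.0 [240.17220035 576.22400956 190.78540046] [-6.15845439e-01 -3.08041453e+00  2.87148734e-03] 85.15033955748527
{'fov_y': 50.650613919134805, 'cx': 319.1960257871443, 'cy': 202.7747979509221, 'k1': -0.03910309109955128, 'xyz': array([ 289.76335498,    9.8858955 , 1096.42186378]), 'orientation': array([ 0.16448176, -0.17874692, -1.64393874])}
{'fov_y': 46.69967454837761, 'cx': 316.0393081676643, 'cy': 201.4212425982655, 'k1': -0.1195850782708812, 'xyz': array([1648.84887283,  202.7957208 ,  755.74022371]), 'orientation': array([0.71947258, 0.86709509, 1.57358062])}
```

View pics/top0.png

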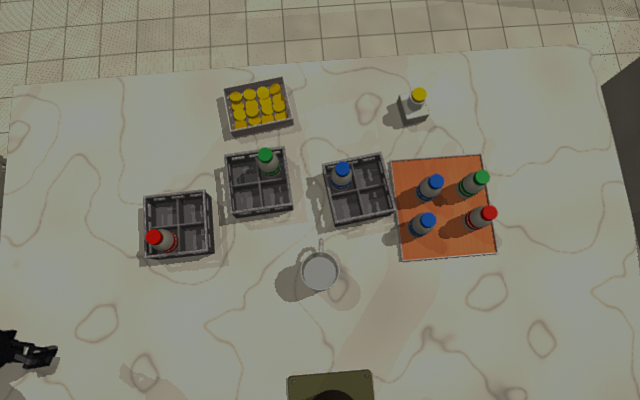

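View pics/scene0.png

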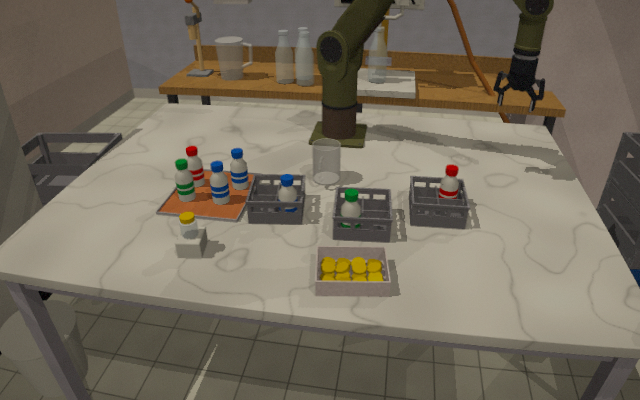

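The top view has +x up and +y left. The tray (390–495, 155–260) holds two blue, one green and one red bottle. The red, green and blue crates sit at about (179,225), (259,181) and (358,190). I'll enlarge these to read the pixels.

Run:
```python
import cv2
f=cv2.imread('pics/top0.png')
for n,(x,y,w,h) in {'ca':(135,135,165,130),'cb':(315,140,190,130)}.items():
    c=cv2.convertScaleAbs(cv2.resize(f[y:y+h,x:x+w],None,fx=4,fy=4,interpolation=cv2.INTER_CUBIC),alpha=1.5,beta=10)
    for k in range(0,w,20): cv2.putText(c,str(x+k),(4*k,8),0,.35,(0,255,255)); cv2.line(c,(4*k,10),(4*k,16),(0,255,255))
    for k in range(0,h,20): cv2.putText(c,str(y+k),(0,4*k+4),0,.35,(255,0,255))
    cv2.imwrite(f'pics/{n}.png',c)
```

```text
(no output)
```

View pics/ca.png

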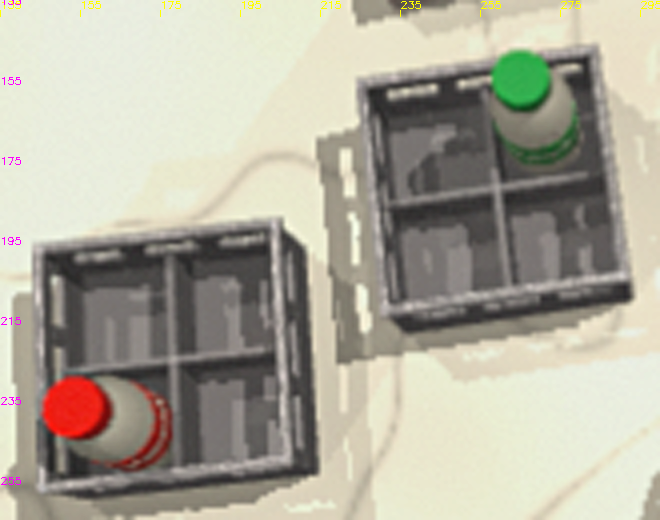

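View pics/cb.png

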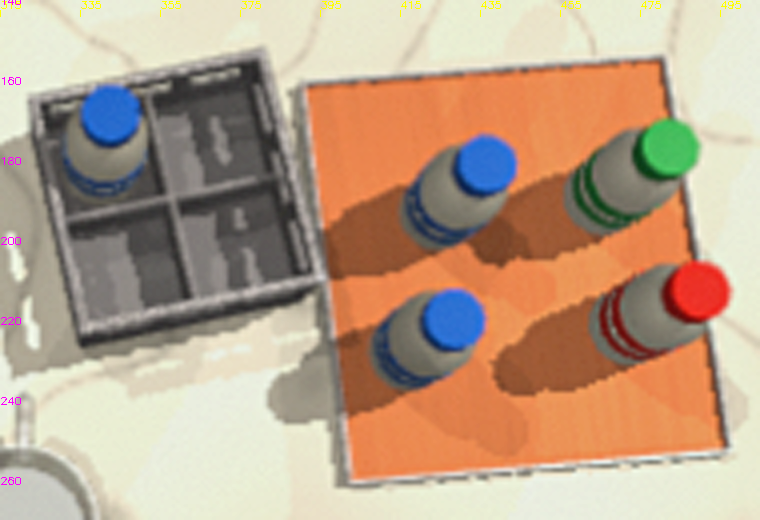

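Cap tops and crate rim corners are readable in the crops. Crop a gives the red crate corners at (35,243), (281,219), (296,465), (41,492), with similar readings for green. Crop b gives the blue crate and the four loose caps at (486,164), (453,319), (669,147) and (697,291).

```bash
cat > h.py <<'E'
import numpy as np,cv2
from scipy.spatial.transform import Rotation as R
from scipy.optimize import least_squares
def K(c):
    f=200/np.tan(np.radians(c['fov_y'])/2); return np.array([[f,0,c['cx']],[0,f,c['cy']],[0,0,1.]])
def D(c): return np.array([c['k1'],0,0,0.])
def pose(c,obs=None):
    if 'xyz' in c: return np.array(c['xyz']),R.from_rotvec(c['orientation']).as_matrix()
    T=np.eye(4);T[:3,:3]=R.from_rotvec(obs['tool_rot']).as_matrix();T[:3,3]=obs['tcp_pos'];T=T@np.array(c['tool_from_camera']);return T[:3,3],T[:3,:3]
def project(c,P,obs=None):
    t,M=pose(c,obs); p=(np.atleast_2d(P)-t)@M*[1,-1,-1]
    return cv2.projectPoints(p,np.zeros(3),np.zeros(3),K(c),D(c))[0][:,0]
def onplane(c,px,z,obs=None):
    t,M=pose(c,obs); s=cv2.undistortPoints(np.array(px,float).reshape(-1,1,2),K(c),D(c))[:,0]
    d=np.c_[s[:,0],-s[:,1],-np.ones(len(s))]@M.T
    return t+d*((z-t[2])/d[:,2])[:,None]
E
python3 - <<'E'
from h import *
from workcell import arm, viewer, workorder, telemetry
c=viewer.capture('top'); s=viewer.capture('scene')
u=lambda o,p:np.array(o)+(np.array(p,float)+.5)/4-.5
A=(135,135);B=(315,140)
caps={'cr':(A,(77,407)),'cg':(A,(521,79)),'cb':(B,(111,114)),'blueA':(B,(486,164)),'blueB':(B,(453,319)),'green':(B,(669,147)),'red':(B,(697,291))}
for n,(o,p) in caps.items():
    P=onplane(c,u(o,p),133 if n[0]=='c' else 132)
    print(n,P.round(1),'scene',project(s,P).round(1))
cr={'red':(A,[(35,243),(281,219),(296,465),(41,492)]),'green':(A,[(360,80),(597,46),(632,285),(386,315)]),'blue':(B,[(31,97),(264,49),(322,277),(82,334)])}
q=76*np.array([(1,1),(1,-1),(-1,-1),(-1,1)])
for n,(o,p) in cr.items():
    W=onplane(c,u(o,p),75)[:,:2]
    g=lambda v:q@np.array([[np.cos(v[2]),np.sin(v[2])],[-np.sin(v[2]),np.cos(v[2])]])+v[:2]
    r=least_squares(lambda v:(g(v)-W).ravel(),[*W.mean(0),0])
    print(n,r.x.round(3),'res',r.fun.round(1)); print((((g(r.x)-r.x[:2])*37/76)+r.x[:2]).round(1).tolist())
    
hsv=cv2.cvtColor(s['frame'],cv2.COLOR_RGB2HSV)
for n,(a,b) in {'blue':(105,125),'green':(50,80)}.items():
    k,l,st,ce=cv2.connectedComponentsWithStats(cv2.inRange(hsv,(a,150,50),(b,255,255)))
    print(n,[(ce[i].round(1).tolist(),st[i].tolist()) for i in range(1,k) if st[i,4]>60])
E
```

```text
cr [[452.2 379.3 133. ]] scene [[450.3 166.3]]
cg [[629.6 112.9 133. ]] scene [[350.6 190.8]]
cb [[580.5 -69.1 133. ]] scene [[286.  176.1]]
blueA [[ 532.4 -288.1  132. ]] scene [[216.1 162.7]]
blueB [[ 441.4 -255.9  132. ]] scene [[236.5 149.5]]
green [[ 534.2 -399.1  132. ]] scene [[180.4 160.4]]
red [[ 446.3 -401.3  132. ]] scene [[191.4 147.3]]
red [4.91480e+02 3.48386e+02 2.90000e-02] res [-2.3 -1.9 -0.9  1.   1.6  2.2  1.6 -1.3]
[[527.4, 386.4], [529.5, 312.5], [455.6, 310.3], [453.4, 384.3]]
green [5.85304e+02 1.39678e+02 6.50000e-02] res [-1.6 -0.9 -2.2 -0.7  3.5  1.2  0.3  0.4]
[[619.8, 179.0], [624.6, 105.2], [550.8, 100.3], [546.0, 174.2]]
blue [ 5.47236e+02 -1.09193e+02  1.34000e-01] res [-0.7  0.8 -0.5  0.6 -1.  -0.5  2.3 -0.8]
[[579.0, -67.6], [588.8, -140.9], [515.5, -150.8], [505.6, -77.5]]
blue [([236.4, 153.2], [231, 149, 11, 10, 91]), ([216.7, 166.3], [211, 161, 12, 11, 105]), ([286.4, 179.6], [280, 174, 13, 13, 128]), ([219.6, 188.3], [211, 184, 17, 8, 65])]
green [([181.2, 163.9], [176, 159, 11, 11, 101]), ([350.9, 194.7], [345, 189, 13, 13, 147])]
```

Units first: shifts go in shares of 50 mm and turns go in shares of pi rad. So -33 mm is -0.66, -26 mm is -0.52, -0.135 rad / 3.1416 = -0.043.

```bash
python3 steer.py '[{"yaw": -0.0414, "aperture": 70}, {"yaw": -0.0414, "aperture": 70}, {"yaw": -0.043, "aperture": 70}, {"trans": [-0.52, -0.66, 0], "aperture": 70}, {"trans": [-0.52, -0.66, 0], "aperture": 70}]'
python3 steer.py '[{"trans": [-0.52, -0.66, 0], "aperture": 70}, {"trans": [-0.52, -0.66, 0], "aperture": 70}, {"trans": [-0.52, -0.66, 0], "aperture": 70}, {"trans": [-0.52, -0.66, 0], "aperture": 70}, {"trans": [-0.52, -0.66, 0], "aperture": 70}]'
python3 steer.py '[{"trans": [-0.52, -0.66, 0], "aperture": 70}, {"trans": [-0.52, -0.66, 0], "aperture": 70}, {"trans": [-0.52, -0.66, 0], "aperture": 70}, {"trans": [0, -0.8, 0], "aperture": 70}, {"trans": [0, -0.8, 0], "aperture": 70}]'
python3 steer.py '[{"trans": [0.1, -0.8, 0], "aperture": 70}, {"trans": [0.1, -0.8, 0], "aperture": 70}, {"trans": [0.1, -0.8, 0], "aperture": 70}, {"trans": [0.1, -0.8, 0], "aperture": 70}, {"trans": [0.1, -0.8, 0], "aperture": 70}]'
```

```text
time: 0.7
tcp_pos: [291.8, 511.0, 191.3]
tool_rot: [0.006, -3.141, -0.001]
ft_force: [1.4, 0.3, 0.6]
opening: 70.0
grasp_force: 0.0
time: 1.2
tcp_pos: [423.3, 344.5, 191.6]
tool_rot: [-0.0, 3.142, -0.0]
ft_force: [0.4, 1.0, -0.7]
opening: 69.8
grasp_force: 0.0
time: 1.7
tcp_pos: [501.1, 165.3, 191.3]
tool_rot: [0.001, 3.141, 0.0]
ft_force: [-0.3, -0.7, -0.3]
opening: 69.9
grasp_force: 0.0
time: 2.2
tcp_pos: [475.1, -34.6, 191.6]
tool_rot: [-0.0, 3.141, -0.0]
ft_force: [1.5, -0.7, -0.9]
opening: 70.2
grasp_force: 0.0
```

In the tool's units: -37 mm is -0.74, 6 mm is 0.12.

```bash
python3 steer.py '[{"trans": [0.12, -0.74, 0], "aperture": 70}, {"trans": [0.12, -0.74, 0], "aperture": 70}, {"trans": [0.12, -0.74, 0], "aperture": 70}, {"trans": [0.12, -0.74, 0], "aperture": 70}, {"trans": [0.12, -0.74, 0], "aperture": 70}]'
python3 steer.py '[{"trans": [0.08, -0.72, 0], "aperture": 70}, {"aperture": 70}, {"aperture": 70}]'
python3 - <<'E'
from h import *
from workcell import arm, viewer, workorder, telemetry
o=telemetry.get_obs(); c=viewer.capture('wrist'); f=c['frame'][:,:,::-1].copy()
P=[(532.4,-288.1,132),(441.4,-255.9,132),(534.2,-399.1,132),(446.3,-401.3,132)]
print(o['tcp_pos']); print(project(c,P,o).round(1)); cv2.imwrite('pics/w1.png',f)
E
```

```text
time: 2.7
tcp_pos: [445.1, -219.6, 191.6]
tool_rot: [-0.0, 3.142, 0.0]
ft_force: [0.6, -0.0, -0.1]
opening: 69.9
grasp_force: 0.0
time: 3.0
tcp_pos: [441.2, -254.6, 191.4]
tool_rot: [-0.003, -3.141, -0.001]
ft_force: [-0.8, 0.6, -0.3]
opening: 70.0
grasp_force: 0.0
[ 441.18056233 -254.63756062  191.35536524]
[[285.4 295. ]
 [319.6 200.9]
 [167.1 296.7]
 [150.4 206.7]]
```

View pics/w1.png

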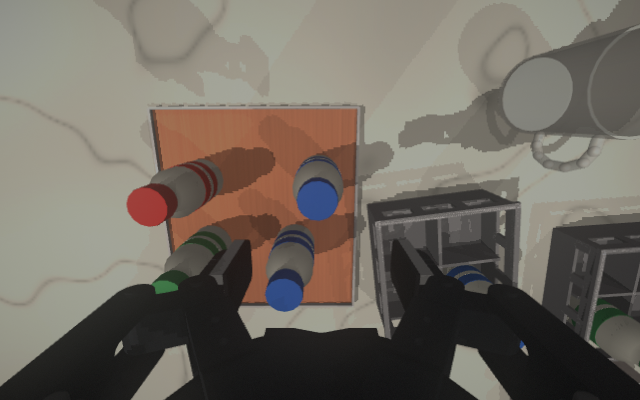

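The caps appear at about (317,200), (285,293) and (152,205), within 2–3 px (roughly 2 mm) of prediction, so I'm grasping blueB.

In the tool's units: 25 mm is 0.5, 20 mm is 0.4.

```bash
python3 steer.py '[{"trans": [0, -0.04, 0.5], "aperture": 70}, {"trans": [0, 0, 0.5], "aperture": 70}, {"trans": [0, 0, 0.4], "aperture": 70}, {"trans": [0, 0, 0.26], "aperture": 70}, {"trans": [0, 0, 0.14], "aperture": 70}]' 40
python3 steer.py '[{"aperture": 25}, {"aperture": 25}, {"aperture": 25}, {"aperture": 25}, {"aperture": 25}]' 40
python3 steer.py '[{"aperture": 25}, {"trans": [0, 0, -0.06], "aperture": 25}, {"trans": [0, 0, -0.12], "aperture": 25}, {"trans": [0, 0, -0.12], "aperture": 25}, {"aperture": 25}]'
```

```text
time: 3.55
tcp_pos: [441.6, -253.8, 100.6]
tool_rot: [0.005, -3.14, -0.003]
ft_force: [-0.6, 0.5, 0.7]
opening: 69.6
grasp_force: 0.0
time: 4.05
tcp_pos: [441.8, -256.2, 102.0]
tool_rot: [-0.0, 3.141, -0.001]
ft_force: [0.0, -0.3, -0.3]
opening: 24.9
grasp_force: 0.0
time: 4.55
tcp_pos: [442.3, -256.3, 117.6]
tool_rot: [-0.0, 3.14, -0.001]
ft_force: [-0.6, -0.9, -0.5]
opening: 25.1
grasp_force: 0.0
```

Run:
```python
from h import *
from workcell import arm, viewer, workorder, telemetry
o=telemetry.get_obs(); c=viewer.capture('wrist'); s=viewer.capture('scene')['frame'][90:250,130:330]
print(c['tool_from_camera'].round(3) if hasattr(c['tool_from_camera'],'round') else c['tool_from_camera'])
print(project(c,[o['tcp_pos'],(441,-256,132)],o))
cv2.imwrite('pics/w2.png',c['frame'][:,:,::-1]); cv2.imwrite('pics/s2.png',cv2.resize(s,None,fx=3.5,fy=3.5)[:,:,::-1])
```

```text
[[ 0.00000e+00  9.66000e-01  2.60000e-01  6.57740e+01]
 [ 1.00000e+00 -0.00000e+00  0.00000e+00 -1.23000e-01]
 [ 0.00000e+00  2.60000e-01 -9.66000e-01 -1.82248e+02]
 [ 0.00000e+00  0.00000e+00  0.00000e+00  1.00000e+00]]
[[321.14610833 224.37401046]
 [321.66579837 230.40539384]]
```

View pics/w2.png

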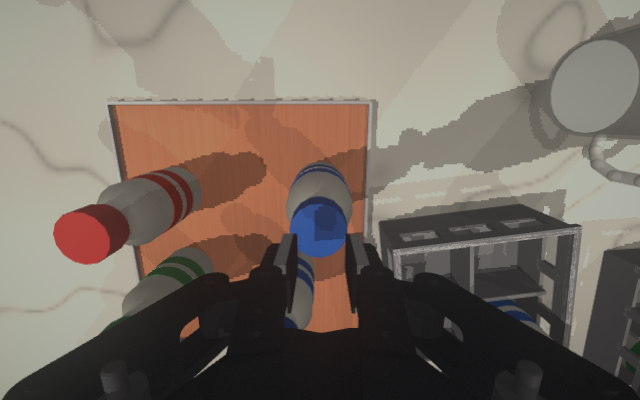

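View pics/s2.png

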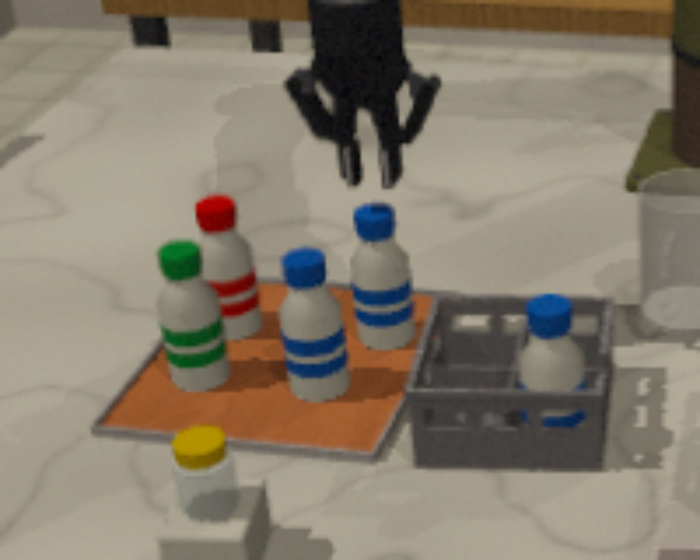

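The fingers closed empty: in both views the tips are still above the cap, at crop (372,185) against the cap top at (375,205). I'll work out where the tips really are.

Run:
```python
from h import *
from workcell import arm, viewer, workorder, telemetry
o=telemetry.get_obs(); c=viewer.capture('wrist'); s=viewer.capture('scene')
print('fov',c['fov_y'],K(c)[0,0],o['tcp_pos'],o['opening'])
T=R.from_rotvec(o['tool_rot']).as_matrix()
for z in (0,-10,-20,-30,-40):
    P=[o['tcp_pos']+T@[0,y,z] for y in(-12.5,12.5)]
    print(z,'wrist',project(c,P,o).round(0).tolist(),'scene',project(s,P).round(1).tolist())
print('cap edges wrist',project(c,[(441,-256-18,132),(441,-256+18,132)],o),'scene top',project(s,[(441,-256,132)]))
f=s['frame'][90:170,200:270,::-1]; w=c['frame'][190:330,240:400,::-1]
a=cv2.resize(f,(490,560),interpolation=cv2.INTER_CUBIC)
cv2.imwrite('pics/s3.png',a)
```

```text
fov 68.42134778285468 294.1731642973604 [ 441.73522255 -256.1179162   116.8636496 ] 24.744127164026416
0 wrist [[302.0, 224.0], [340.0, 224.0]] scene [[232.9, 153.7], [240.7, 154.3]]
-10 wrist [[301.0, 230.0], [341.0, 230.0]] scene [[232.6, 150.8], [240.4, 151.3]]
-20 wrist [[300.0, 236.0], [342.0, 236.0]] scene [[232.3, 147.9], [240.1, 148.4]]
-30 wrist [[299.0, 243.0], [344.0, 243.0]] scene [[231.9, 144.9], [239.8, 145.4]]
-40 wrist [[297.0, 250.0], [345.0, 250.0]] scene [[231.6, 141.9], [239.5, 142.4]]
cap edges wrist [[291.65480093 231.73263715]
 [351.04572572 231.76064337]] scene top [[236.45442606 149.45849659]]
```

View pics/s3.png

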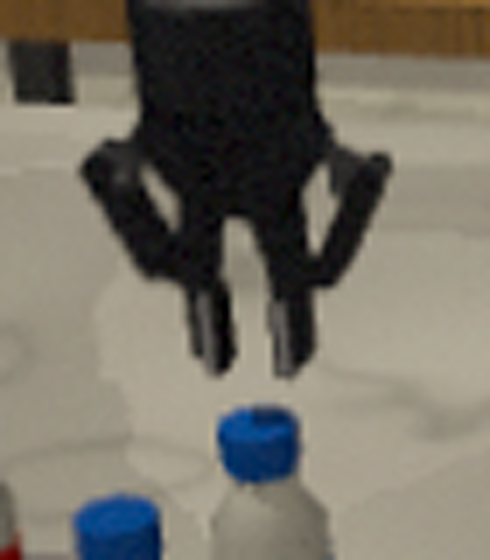

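The tips are at scene (231,143.5) and (241.4,143.5), about 30 mm higher than the reported TCP; the bottle is untouched. I'll open, go down deeper and check again.

In the tool's units: 8 mm is 0.16, 5 mm is 0.1.

```bash
python3 steer.py '[{"aperture": 64}, {"aperture": 64}, {"aperture": 64}, {"aperture": 64}]'
python3 steer.py '[{"trans": [0, 0, 0.16], "aperture": 64}, {"trans": [0, 0, 0.16], "aperture": 64}, {"trans": [0, 0, 0.16], "aperture": 64}, {"trans": [0, 0, 0.1], "aperture": 64}, {"aperture": 64}]'
python3 - <<'E'
from h import *
from workcell import arm, viewer, workorder, telemetry
o=telemetry.get_obs(); c=viewer.capture('wrist'); s=viewer.capture('scene')
f=cv2.resize(s['frame'][100:180,200:270,::-1],None,fx=5.5,fy=5.5,interpolation=cv2.INTER_CUBIC)
w=cv2.resize(c['frame'][180:360,240:400,::-1],(391,440))
cv2.imwrite('pics/s4.png',np.hstack([f,w])); print(o['tcp_pos'],f.shape)
E
```

```text
time: 5.15
tcp_pos: [441.5, -255.9, 116.5]
tool_rot: [0.0, -3.141, -0.0]
ft_force: [0.2, -0.4, 0.3]
opening: 64.4
grasp_force: 0.0
time: 5.65
tcp_pos: [440.9, -255.6, 86.5]
tool_rot: [0.001, -3.14, -0.001]
ft_force: [-0.5, -0.0, -0.4]
opening: 64.6
grasp_force: 0.0
[ 440.9192713  -255.62433615   86.54370398] (440, 385, 3)
```

View pics/s4.png

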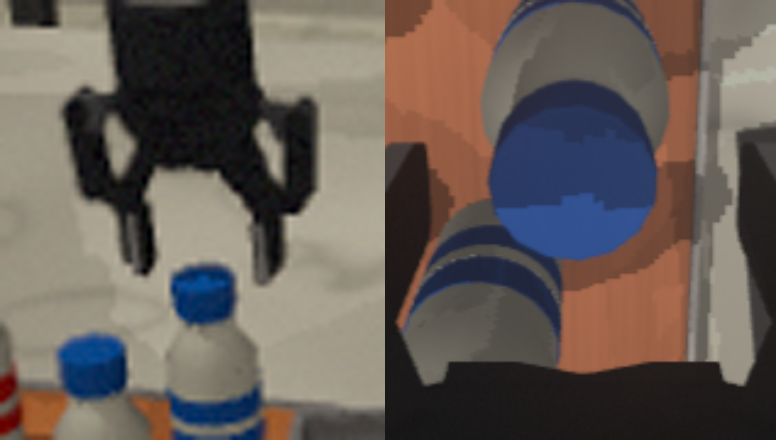

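The open tips are now at scene (225.5,149.5) and (248,151), level with the cap top at (237,150). In the wrist crop the cap centre is about 2.5 mm to -y of the finger centre. I'll shift 2.5 mm, go down 22 mm more and close.

In the tool's units: 6 mm is 0.12, -2.5 mm is -0.05.

```bash
python3 steer.py '[{"trans": [0, -0.05, 0.12], "aperture": 64}, {"trans": [0, 0, 0.12], "aperture": 64}, {"trans": [0, 0, 0.12], "aperture": 64}, {"trans": [0, 0, 0.08], "aperture": 64}, {"aperture": 64}]'
python3 steer.py '[{"aperture": 25}, {"aperture": 25}, {"aperture": 25}, {"aperture": 25}, {"aperture": 25}]' 40
```

```text
time: 6.25
tcp_pos: [441.1, -258.2, 64.9]
tool_rot: [0.001, -3.14, -0.001]
ft_force: [-0.4, 0.3, -0.5]
opening: 64.0
grasp_force: 0.0
time: 6.75
tcp_pos: [441.8, -258.5, 65.9]
tool_rot: [-0.0, 3.141, -0.0]
ft_force: [-0.3, 1.1, 4.3]
opening: 34.7
grasp_force: 39.8
```

Gripped (34.7 mm, 40 N). Lift, then carry to over the blue crate's diagonal bay at about (516,-152).

```bash
python3 steer.py '[{"trans": [0, 0, -0.04], "aperture": 25}, {"trans": [0, 0, -0.12], "aperture": 25}, {"trans": [0, 0, -0.24], "aperture": 25}, {"trans": [0, 0, -0.4], "aperture": 25}, {"trans": [0, 0, -0.4], "aperture": 25}]' 60
python3 steer.py '[{"trans": [0, 0, -0.4], "aperture": 25}, {"trans": [0, 0, -0.4], "aperture": 25}, {"trans": [0, 0, -0.32], "aperture": 25}, {"trans": [0, 0, -0.2], "aperture": 25}, {"trans": [0, 0, -0.08], "aperture": 25}]'
python3 steer.py '[{"trans": [-0.08, 0.12, 0], "aperture": 25}, {"trans": [-0.2, 0.28, 0], "aperture": 25}, {"trans": [-0.3, 0.42, 0], "aperture": 25}, {"trans": [-0.3, 0.42, 0], "aperture": 25}, {"trans": [-0.3, 0.42, 0], "aperture": 25}]'
python3 steer.py '[{"trans": [-0.2, 0.28, 0], "aperture": 25}, {"trans": [-0.1, 0.14, 0], "aperture": 25}, {"trans": [-0.02, 0.04, 0], "aperture": 25}, {"aperture": 25}, {"aperture": 25}]'
python3 - <<'E'
from h import *
from workcell import arm, viewer, workorder, telemetry
o=telemetry.get_obs(); c=viewer.capture('wrist'); t=viewer.capture('top')
print(o['tcp_pos'],o['opening'])
f=cv2.resize(t['frame'][135:265,310:470,::-1],None,fx=3,fy=3,interpolation=cv2.INTER_CUBIC)
w=cv2.resize(c['frame'][:,:,::-1],None,fx=.5,fy=.5); w=np.vstack([w,np.zeros((f.shape[0]-200,320,3),np.uint8)])
cv2.imwrite('pics/s5.png',np.hstack([f,w]))
E
```

```text
time: 7.25
tcp_pos: [441.2, -258.4, 126.7]
tool_rot: [0.0, -3.141, -0.0]
ft_force: [0.7, 0.4, -1.3]
opening: 34.2
grasp_force: 59.8
time: 7.75
tcp_pos: [441.9, -258.8, 196.9]
tool_rot: [0.0, 3.14, -0.001]
ft_force: [0.5, -0.6, -0.5]
opening: 34.2
grasp_force: 59.8
time: 8.25
tcp_pos: [500.6, -173.8, 194.6]
tool_rot: [0.001, -3.14, -0.002]
ft_force: [-0.6, -0.3, -1.6]
opening: 34.2
grasp_force: 59.9
time: 8.75
tcp_pos: [515.6, -153.7, 195.2]
tool_rot: [-0.002, -3.14, 0.001]
ft_force: [-0.5, -0.3, -1.2]
opening: 34.1
grasp_force: 59.9
[ 515.58884565 -153.72541532  195.24853759] 34.07669031120909
```

View pics/s5.png

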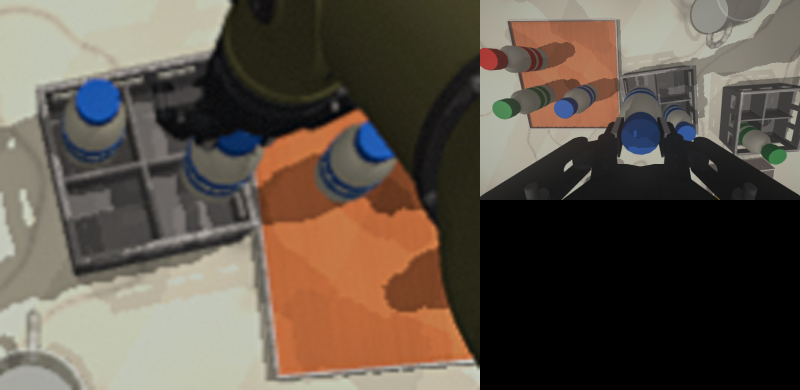

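The hanging bottle is over the blue crate. In the wrist half-image the crate's near-wall corners are at about (286,152) and (428,132) full-scale. I'll compare those with the model prediction.

Run:
```python
from h import *
from workcell import arm, viewer, workorder, telemetry
o=telemetry.get_obs(); c=viewer.capture('wrist')
P=[(482,-194.7,75),(461.7,-44,75),(452.2,379.3,133),(629.6,112.9,133),(585.3-70.9,139.7+80.8,75),(585.3-80.8,139.7-70.9,75),(446.3,-401.3,132),(534.2,-399.1,132),(532.4,-288.1,132)]
p=project(c,P,o); print(p.round(1))
f=cv2.resize(c['frame'][:,:,::-1],(800,500)).copy()
for a in p: cv2.drawMarker(f,tuple(int(v*1.25) for v in a),(0,255,255),0,12)
cv2.imwrite('pics/w6.png',f)
```

```text
[[281.  153.1]
 [430.1 132.7]
 [946.6 126.9]
 [595.6 312.5]
 [671.9 183.9]
 [533.5 174.7]
 [ 17.1 117.3]
 [ 45.6 219.6]
 [168.8 217.7]]
```

View pics/w6.png

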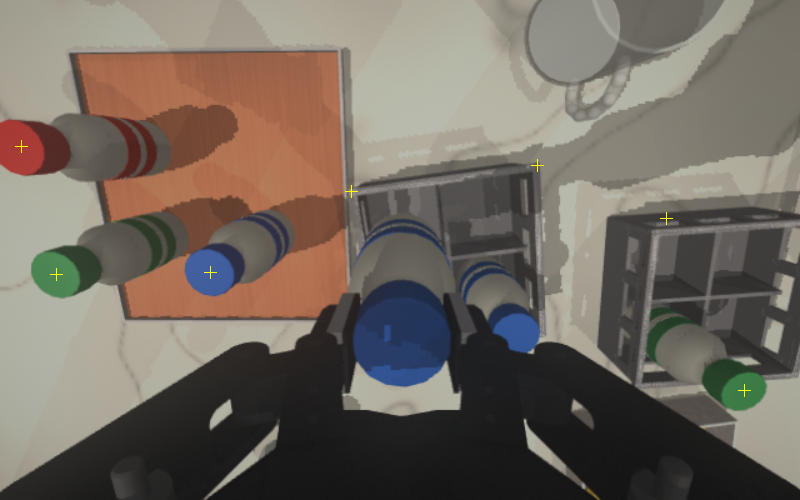

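Predictions match the wrist view within about 5 px. The seen crate is 2 mm toward +y, so I'll nudge by +2 and lower gently.

In the tool's units: 20 mm is 0.4, 15 mm is 0.3.

```bash
python3 steer.py '[{"trans": [0, 0.04, 0.1], "aperture": 25}, {"trans": [0, 0, 0.3], "aperture": 25}, {"trans": [0, 0, 0.4], "aperture": 25}, {"trans": [0, 0, 0.4], "aperture": 25}, {"trans": [0, 0, 0.4], "aperture": 25}]'
python3 steer.py '[{"trans": [0, 0, 0.3], "aperture": 25}, {"trans": [0, 0, 0.24], "aperture": 25}, {"trans": [0, 0, 0.16], "aperture": 25}, {"trans": [0, 0, 0.1], "aperture": 25}, {"trans": [0, 0, 0.04], "aperture": 25}]'
python3 steer.py '[{"trans": [0, 0, 0.04], "aperture": 25}, {"trans": [0, 0, 0.02], "aperture": 25}, {"aperture": 25}]'
```

```text
time: 9.4
tcp_pos: [516.5, -150.5, 114.7]
tool_rot: [0.0, 3.141, 0.0]
ft_force: [0.8, -0.6, -2.4]
opening: 34.4
grasp_force: 59.9
time: 9.9
tcp_pos: [516.6, -150.4, 73.4]
tool_rot: [-0.0, 3.142, 0.0]
ft_force: [0.3, 0.0, -2.9]
opening: 33.8
grasp_force: 59.9
time: 10.2
tcp_pos: [516.7, -150.6, 70.8]
tool_rot: [-0.0, 3.141, -0.0]
ft_force: [-0.5, -0.5, -1.3]
opening: 34.5
grasp_force: 59.9
```

In the tool's units: 1 mm is 0.02.

```bash
python3 steer.py '[{"trans": [0, 0, 0.02], "aperture": 25}, {"trans": [0, 0, 0.02], "aperture": 25}, {"trans": [0, 0, 0.02], "aperture": 25}, {"aperture": 25}]'
python3 steer.py '[{"trans": [0, 0, 0.02], "aperture": 25}, {"aperture": 25}, {"aperture": 25}]'
```

```text
time: 10.6
tcp_pos: [516.4, -150.5, 67.5]
tool_rot: [0.0, -3.141, -0.0]
ft_force: [0.3, -0.4, -1.6]
opening: 34.2
grasp_force: 59.9
time: 10.9
tcp_pos: [516.9, -150.5, 67.0]
tool_rot: [-0.0, 3.141, -0.0]
ft_force: [-1.3, 0.1, 5.4]
opening: 34.3
grasp_force: 60.5
```

Contact at z 67. Release, lift, and move over blueA (532,-289).

In the tool's units: -40 mm is -0.8, -30 mm is -0.6.

```bash
python3 steer.py '[{"aperture": 55}, {"aperture": 55}, {"aperture": 55}, {"aperture": 55}]'
python3 steer.py '[{"trans": [0, 0, -0.1], "aperture": 55}, {"trans": [0, 0, -0.3], "aperture": 55}, {"trans": [0, 0, -0.5], "aperture": 55}, {"trans": [0, 0, -0.5], "aperture": 55}, {"trans": [0, 0, -0.4], "aperture": 55}]'
python3 steer.py '[{"trans": [0, 0, -0.2], "aperture": 64}, {"trans": [-0.08, -0.6, 0], "aperture": 64}, {"trans": [-0.08, -0.8, 0], "aperture": 64}, {"trans": [-0.08, -0.8, 0], "aperture": 64}, {"trans": [-0.08, -0.56, 0], "aperture": 64}]'
python3 steer.py '[{"aperture": 64}, {"aperture": 64}]'
python3 - <<'E'
from h import *
from workcell import arm, viewer, workorder, telemetry
o=telemetry.get_obs(); c=viewer.capture('wrist'); s=viewer.capture('scene')
print(o['tcp_pos'],project(c,[(532.4,-288.1,132)],o))
f=cv2.resize(s['frame'][120:240,150:330,::-1],None,fx=2.2,fy=2.2,interpolation=cv2.INTER_CUBIC)
w=cv2.resize(c['frame'][:264,160:,::-1],None,fx=.8,fy=1)
w=c['frame'][:264,80:480,::-1]
cv2.imwrite('pics/s7.png',np.hstack([f,w])); print(f.shape)
E
```

```text
time: 11.3
tcp_pos: [516.5, -150.5, 66.5]
tool_rot: [0.0, -3.141, -0.0]
ft_force: [0.2, 0.5, 1.0]
opening: 55.3
grasp_force: 0.0
time: 11.8
tcp_pos: [516.9, -150.5, 158.2]
tool_rot: [-0.0, 3.14, -0.0]
ft_force: [-0.2, -0.2, 0.4]
opening: 54.9
grasp_force: 0.0
time: 12.3
tcp_pos: [531.5, -292.1, 166.1]
tool_rot: [-0.004, -3.14, 0.002]
ft_force: [-0.4, 0.8, 0.1]
opening: 64.0
grasp_force: 0.0
time: 12.5
tcp_pos: [532.0, -288.6, 165.9]
tool_rot: [-0.002, -3.141, -0.002]
ft_force: [-0.2, 0.7, 0.5]
opening: 64.0
grasp_force: 0.0
[ 531.98761022 -288.63202056  165.92351749] [[321.77383671 209.87469575]]
(264, 396, 3)
```

View pics/s7.png

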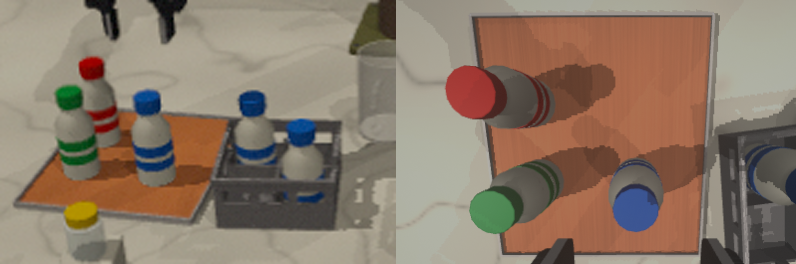

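The first blue bottle stands in its bay. BlueA's cap is at wrist (319,208) against 321.8 predicted, so about 2 mm toward -y. Grasp and carry it to (589,-141).

In the tool's units: 25 mm is 0.5, 18 mm is 0.36.

```bash
python3 steer.py '[{"trans": [0, -0.04, 0.5], "aperture": 64}, {"trans": [0, 0, 0.5], "aperture": 64}, {"trans": [0, 0, 0.5], "aperture": 64}, {"trans": [0, 0, 0.36], "aperture": 64}, {"trans": [0, 0, 0.16], "aperture": 64}]'
python3 steer.py '[{"aperture": 64}, {"aperture": 25}, {"aperture": 25}, {"aperture": 25}, {"aperture": 25}]' 60
python3 steer.py '[{"trans": [0, 0, -0.04], "aperture": 25}, {"trans": [0, 0, -0.12], "aperture": 25}, {"trans": [0, 0, -0.24], "aperture": 25}, {"trans": [0, 0, -0.4], "aperture": 25}, {"trans": [0, 0, -0.4], "aperture": 25}]'
python3 steer.py '[{"trans": [0, 0, -0.4], "aperture": 25}, {"trans": [0, 0, -0.4], "aperture": 25}, {"trans": [0, 0, -0.32], "aperture": 25}, {"trans": [0, 0, -0.2], "aperture": 25}, {"trans": [0, 0, -0.08], "aperture": 25}]'
```

```text
time: 13.1
tcp_pos: [531.7, -288.2, 64.0]
tool_rot: [0.005, -3.139, -0.003]
ft_force: [-0.5, 0.4, 0.2]
opening: 64.0
grasp_force: 0.0
time: 13.6
tcp_pos: [533.7, -290.5, 67.0]
tool_rot: [-0.0, 3.139, -0.001]
ft_force: [0.1, 0.9, 6.7]
opening: 34.3
grasp_force: 59.6
time: 14.1
tcp_pos: [532.3, -290.4, 126.6]
tool_rot: [0.0, -3.141, -0.001]
ft_force: [-0.1, -1.4, -2.4]
opening: 33.9
grasp_force: 59.9
time: 14.6
tcp_pos: [533.0, -290.7, 197.0]
tool_rot: [-0.0, 3.14, -0.001]
ft_force: [-0.2, -0.4, -2.6]
opening: 34.1
grasp_force: 59.9
```

In the tool's units: 25 mm is 0.5, 10 mm is 0.2.

```bash
python3 steer.py '[{"trans": [-0.08, 0.2, 0], "aperture": 25}, {"trans": [-0.18, 0.5, 0], "aperture": 25}, {"trans": [-0.18, 0.5, 0], "aperture": 25}, {"trans": [-0.18, 0.5, 0], "aperture": 25}, {"trans": [-0.18, 0.5, 0], "aperture": 25}]'
python3 steer.py '[{"trans": [-0.18, 0.5, 0], "aperture": 25}, {"trans": [-0.1, 0.2, 0], "aperture": 25}, {"trans": [-0.04, 0.08, 0], "aperture": 25}, {"aperture": 25}, {"aperture": 25}]'
python3 steer.py '[{"trans": [0, 0, 0.1], "aperture": 25}, {"trans": [0, 0, 0.3], "aperture": 25}, {"trans": [0, 0, 0.4], "aperture": 25}, {"trans": [0, 0, 0.4], "aperture": 25}, {"trans": [0, 0, 0.4], "aperture": 25}]'
python3 steer.py '[{"trans": [0, 0, 0.32], "aperture": 25}, {"trans": [0, 0, 0.24], "aperture": 25}, {"trans": [0, 0, 0.16], "aperture": 25}, {"trans": [0, 0, 0.08], "aperture": 25}, {"trans": [0, 0, 0.04], "aperture": 25}]'
python3 steer.py '[{"trans": [0, 0, 0.04], "aperture": 25}, {"trans": [0, 0, 0.02], "aperture": 25}, {"trans": [0, 0, 0.02], "aperture": 25}, {"aperture": 25}]'
```

```text
time: 15.1
tcp_pos: [572.3, -178.1, 194.5]
tool_rot: [0.002, -3.14, -0.002]
ft_force: [0.2, -0.7, -2.1]
opening: 34.3
grasp_force: 60.0
time: 15.6
tcp_pos: [587.8, -143.5, 195.2]
tool_rot: [-0.003, -3.14, 0.002]
ft_force: [0.1, -1.1, -2.4]
opening: 34.2
grasp_force: 60.0
time: 16.1
tcp_pos: [588.1, -142.9, 114.6]
tool_rot: [-0.003, -3.141, 0.001]
ft_force: [0.2, 0.2, -2.3]
opening: 34.3
grasp_force: 60.0
time: 16.6
tcp_pos: [588.7, -141.6, 73.6]
tool_rot: [-0.0, 3.141, -0.0]
ft_force: [0.3, -0.1, -3.2]
opening: 34.3
grasp_force: 60.0
time: 17.0
tcp_pos: [588.6, -141.5, 69.7]
tool_rot: [-0.0, 3.141, 0.0]
ft_force: [-0.7, 0.5, -1.7]
opening: 34.4
grasp_force: 60.0
```

In the tool's units: 1 mm is 0.02.

```bash
python3 steer.py '[{"trans": [0, 0, 0.02], "aperture": 25}, {"trans": [0, 0, 0.02], "aperture": 25}, {"aperture": 25}, {"aperture": 25}]'
python3 steer.py '[{"trans": [0, 0, 0.02], "aperture": 25}, {"aperture": 25}, {"aperture": 25}]'
```

```text
time: 17.4
tcp_pos: [588.9, -141.4, 68.1]
tool_rot: [-0.0, 3.141, -0.0]
ft_force: [-0.1, -0.1, 3.5]
opening: 34.1
grasp_force: 60.6
time: 17.7
tcp_pos: [589.4, -141.4, 68.0]
tool_rot: [-0.0, 3.14, -0.0]
ft_force: [-1.3, 0.6, 10.5]
opening: 34.0
grasp_force: 61.5
```

On the floor. Release and go over green (534,-401).

Units first: shifts go in shares of 50 mm and turns go in shares of pi rad. So -35 mm is -0.7, -32 mm is -0.64.

```bash
python3 steer.py '[{"aperture": 55}, {"aperture": 55}, {"aperture": 55}, {"aperture": 55}]'
python3 steer.py '[{"trans": [0, 0, -0.1], "aperture": 55}, {"trans": [0, 0, -0.3], "aperture": 55}, {"trans": [0, 0, -0.5], "aperture": 55}, {"trans": [0, 0, -0.5], "aperture": 55}, {"trans": [0, 0, -0.5], "aperture": 55}]'
python3 steer.py '[{"trans": [0, 0, -0.2], "aperture": 60}, {"trans": [0.14, -0.64, 0], "aperture": 60}, {"trans": [0.14, -0.64, 0], "aperture": 60}, {"trans": [0.14, -0.64, 0], "aperture": 60}, {"trans": [0.14, -0.64, 0], "aperture": 60}]'
python3 steer.py '[{"trans": [0.14, -0.64, 0], "aperture": 60}, {"trans": [0.14, -0.64, 0], "aperture": 60}, {"trans": [0.14, -0.64, 0], "aperture": 60}, {"trans": [0.12, -0.7, 0], "aperture": 60}, {"aperture": 60}]'
python3 steer.py '[{"aperture": 60}, {"aperture": 60}]'
python3 - <<'E'
from h import *
from workcell import arm, viewer, workorder, telemetry
o=telemetry.get_obs(); c=viewer.capture('wrist'); s=viewer.capture('scene')
print(o['tcp_pos'],project(c,[(534.2,-399.1,132),(446.3,-401.3,132)],o))
f=cv2.resize(s['frame'][120:240,150:330,::-1],None,fx=2.2,fy=2.2,interpolation=cv2.INTER_CUBIC)
cv2.imwrite('pics/s8.png',np.hstack([f,c['frame'][:264,180:580,::-1]]))
E
```

```text
time: 18.1
tcp_pos: [588.4, -141.5, 66.3]
tool_rot: [0.0, -3.141, -0.0]
ft_force: [0.5, 0.6, 0.6]
opening: 54.9
grasp_force: 0.0
time: 18.6
tcp_pos: [588.8, -141.4, 163.8]
tool_rot: [-0.001, 3.14, 0.0]
ft_force: [-0.3, -0.8, 0.9]
opening: 55.1
grasp_force: 0.0
time: 19.1
tcp_pos: [559.9, -270.7, 171.7]
tool_rot: [0.001, -3.141, -0.0]
ft_force: [0.0, 0.4, 0.1]
opening: 60.4
grasp_force: 0.0
time: 19.6
tcp_pos: [529.9, -408.3, 171.0]
tool_rot: [-0.015, -3.139, 0.008]
ft_force: [-0.6, -0.4, 0.2]
opening: 59.9
grasp_force: 0.0
time: 19.8
tcp_pos: [534.1, -398.8, 171.6]
tool_rot: [-0.003, 3.141, 0.002]
ft_force: [0.9, 1.5, 0.2]
opening: 60.2
grasp_force: 0.0
[ 534.11146285 -398.7987696   171.55289986] [[320.6586589  207.33185845]
 [317.80719631  88.54852664]]
```

View pics/s8.png

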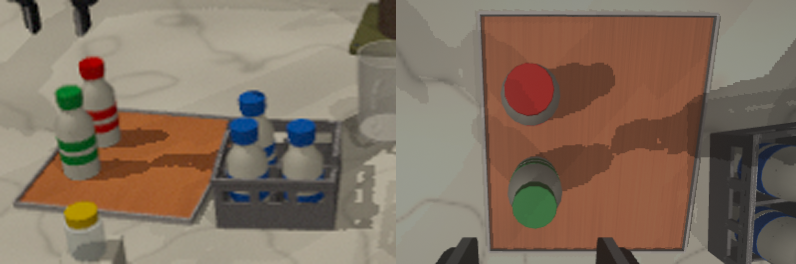

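All three blues stand in their bays. Green's cap is at wrist (319,206), about as predicted, so I'll pick it and lift it high to clear the blue crate.

In the tool's units: 25 mm is 0.5, 20 mm is 0.4.

```bash
python3 steer.py '[{"trans": [0, -0.03, 0.5], "aperture": 60}, {"trans": [0, 0, 0.5], "aperture": 60}, {"trans": [0, 0, 0.5], "aperture": 60}, {"trans": [0, 0, 0.4], "aperture": 60}, {"trans": [0, 0, 0.2], "aperture": 60}]'
python3 steer.py '[{"aperture": 60}, {"aperture": 25}, {"aperture": 25}, {"aperture": 25}, {"aperture": 25}]'
python3 steer.py '[{"trans": [0, 0, -0.04], "aperture": 25}, {"trans": [0, 0, -0.12], "aperture": 25}, {"trans": [0, 0, -0.24], "aperture": 25}, {"trans": [0, 0, -0.4], "aperture": 25}, {"trans": [0, 0, -0.5], "aperture": 25}]'
python3 steer.py '[{"trans": [0, 0, -0.5], "aperture": 25}, {"trans": [0, 0, -0.5], "aperture": 25}, {"trans": [0, 0, -0.5], "aperture": 25}, {"trans": [0, 0, -0.4], "aperture": 25}, {"trans": [0, 0, -0.2], "aperture": 25}]'
```

```text
time: 20.4
tcp_pos: [533.0, -400.1, 64.7]
tool_rot: [0.003, -3.139, -0.003]
ft_force: [-0.7, -0.7, 0.3]
opening: 60.4
grasp_force: 0.0
time: 20.9
tcp_pos: [535.0, -402.1, 68.2]
tool_rot: [-0.001, 3.139, -0.002]
ft_force: [-0.9, -0.1, 6.1]
opening: 34.1
grasp_force: 59.8
time: 21.4
tcp_pos: [532.7, -401.7, 131.9]
tool_rot: [0.0, -3.14, -0.002]
ft_force: [-0.6, -0.9, -2.0]
opening: 34.1
grasp_force: 59.8
time: 21.9
tcp_pos: [534.5, -402.4, 239.4]
tool_rot: [-0.0, 3.138, -0.003]
ft_force: [0.0, 0.2, -1.8]
opening: 34.1
grasp_force: 59.8
```

In the tool's units: 30 mm is 0.6, 20 mm is 0.4.

```bash
python3 steer.py '[{"trans": [0, 0.2, 0], "aperture": 25}, {"trans": [0, 0.4, 0], "aperture": 25}, {"trans": [0, 0.6, 0], "aperture": 25}, {"trans": [-0.02, 0.6, 0], "aperture": 25}, {"trans": [-0.02, 0.6, 0], "aperture": 25}]'
python3 steer.py '[{"trans": [-0.02, 0.6, 0], "aperture": 25}, {"trans": [-0.02, 0.6, 0], "aperture": 25}, {"trans": [-0.02, 0.6, 0], "aperture": 25}, {"trans": [-0.02, 0.6, 0], "aperture": 25}, {"trans": [-0.02, 0.6, 0], "aperture": 25}]'
python3 steer.py '[{"trans": [-0.02, 0.6, 0], "aperture": 25}, {"trans": [-0.02, 0.6, 0], "aperture": 25}, {"trans": [-0.02, 0.6, 0], "aperture": 25}, {"trans": [-0.02, 0.6, 0], "aperture": 25}, {"trans": [-0.02, 0.6, 0], "aperture": 25}]'
python3 steer.py '[{"trans": [0, 0.6, 0], "aperture": 25}, {"trans": [0, 0.6, 0], "aperture": 25}, {"trans": [0, 0.6, 0], "aperture": 25}, {"trans": [0, 0.6, 0], "aperture": 25}, {"trans": [0, 0.4, 0], "aperture": 25}]'
python3 steer.py '[{"trans": [0, 0.2, 0], "aperture": 25}, {"trans": [0, 0.12, 0], "aperture": 25}, {"aperture": 25}, {"aperture": 25}]'
python3 - <<'E'
from h import *
from workcell import arm, viewer, workorder, telemetry
o=telemetry.get_obs(); c=viewer.capture('wrist'); print(o['tcp_pos'])
def box(cx,cy,a,z=75):
    q=76*np.array([(1,1),(1,-1),(-1,-1),(-1,1)]); r=np.array([[np.cos(a),-np.sin(a)],[np.sin(a),np.cos(a)]])
    return np.c_[q@r.T+[cx,cy],[z]*4]
f=cv2.resize(c['frame'][:,:,::-1],(800,500)).copy()
for b in (box(585.3,139.7,.065),box(491.5,348.4,.029)):
    cv2.polylines(f,[(project(c,b,o)*1.25).astype(int)],True,(0,255,255))
cv2.imwrite('pics/w9.png',f)
E
```

```text
time: 22.4
tcp_pos: [534.3, -279.6, 235.2]
tool_rot: [0.001, -3.139, -0.003]
ft_force: [0.3, -0.3, -1.7]
opening: 33.6
grasp_force: 59.9
time: 22.9
tcp_pos: [539.0, -129.9, 235.4]
tool_rot: [0.001, -3.139, -0.001]
ft_force: [0.5, -0.4, -2.0]
opening: 34.2
grasp_force: 59.9
time: 23.4
tcp_pos: [543.8, 19.7, 235.4]
tool_rot: [0.002, -3.139, -0.0]
ft_force: [1.0, -0.2, -1.7]
opening: 34.3
grasp_force: 59.9
time: 23.9
tcp_pos: [543.4, 161.2, 235.5]
tool_rot: [0.006, -3.139, -0.002]
ft_force: [-0.1, 0.1, -1.7]
opening: 34.1
grasp_force: 59.9
time: 24.3
tcp_pos: [545.4, 172.3, 236.2]
tool_rot: [-0.002, -3.141, 0.002]
ft_force: [0.7, 0.1, -1.2]
opening: 34.1
grasp_force: 59.9
[545.44110755 172.32241468 236.24286556]
```

View pics/w9.png

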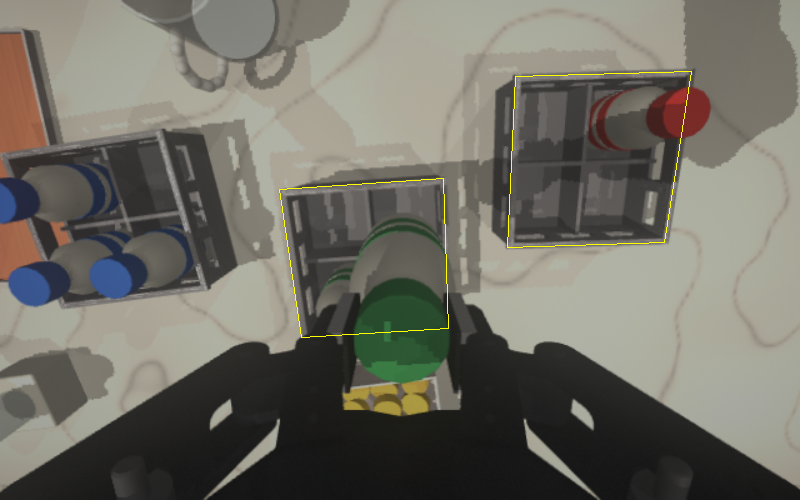

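The crate models overlay the image exactly. Lower green into its bay.

In the tool's units: 30 mm is 0.6, 20 mm is 0.4.

```bash
python3 steer.py '[{"trans": [0, 0.02, 0.2], "aperture": 25}, {"trans": [0, 0, 0.4], "aperture": 25}, {"trans": [0, 0, 0.6], "aperture": 25}, {"trans": [0, 0, 0.6], "aperture": 25}, {"trans": [0, 0, 0.6], "aperture": 25}]'
python3 steer.py '[{"trans": [0, 0, 0.36], "aperture": 25}, {"trans": [0, 0, 0.24], "aperture": 25}, {"trans": [0, 0, 0.14], "aperture": 25}, {"trans": [0, 0, 0.06], "aperture": 25}, {"trans": [0, 0, 0.04], "aperture": 25}]'
python3 steer.py '[{"trans": [0, 0, 0.04], "aperture": 25}, {"trans": [0, 0, 0.02], "aperture": 25}, {"trans": [0, 0, 0.02], "aperture": 25}, {"aperture": 25}]'
```

```text
time: 24.85
tcp_pos: [545.4, 174.1, 115.0]
tool_rot: [-0.001, -3.142, 0.0]
ft_force: [0.8, -0.3, -2.1]
opening: 34.4
grasp_force: 59.9
time: 25.35
tcp_pos: [546.0, 175.2, 75.0]
tool_rot: [-0.0, 3.14, 0.001]
ft_force: [-0.7, 0.3, -1.9]
opening: 34.2
grasp_force: 59.9
time: 25.75
tcp_pos: [545.6, 175.1, 70.7]
tool_rot: [-0.0, 3.141, 0.0]
ft_force: [-0.8, -0.1, -2.0]
opening: 33.9
grasp_force: 59.9
```

```bash
python3 steer.py '[{"trans": [0, 0, 0.02], "aperture": 25}, {"trans": [0, 0, 0.02], "aperture": 25}, {"aperture": 25}, {"aperture": 25}]'
python3 steer.py '[{"trans": [0, 0, 0.02], "aperture": 25}, {"aperture": 25}, {"aperture": 25}]'
```

```text
time: 26.15
tcp_pos: [545.9, 175.3, 69.2]
tool_rot: [-0.0, 3.141, 0.001]
ft_force: [-1.3, 0.3, 4.6]
opening: 33.9
grasp_force: 60.4
time: 26.45
tcp_pos: [546.2, 175.5, 69.1]
tool_rot: [-0.0, 3.139, 0.001]
ft_force: [-2.5, -0.3, 12.2]
opening: 34.1
grasp_force: 61.4
```

In the tool's units: -34 mm is -0.68, -30 mm is -0.6.

```bash
python3 steer.py '[{"aperture": 55}, {"aperture": 55}, {"aperture": 55}, {"aperture": 55}]'
python3 steer.py '[{"trans": [0, 0, -0.1], "aperture": 55}, {"trans": [0, 0, -0.3], "aperture": 55}, {"trans": [0, 0, -0.5], "aperture": 55}, {"trans": [0, 0, -0.5], "aperture": 55}, {"trans": [0, 0, -0.6], "aperture": 55}]'
python3 steer.py '[{"trans": [0.12, -0.68, 0], "aperture": 60}, {"trans": [0.12, -0.68, 0], "aperture": 60}, {"trans": [0.12, -0.68, 0], "aperture": 60}, {"trans": [0.12, -0.68, 0], "aperture": 60}, {"trans": [0.12, -0.68, 0], "aperture": 60}]'
python3 steer.py '[{"trans": [0.12, -0.68, 0], "aperture": 60}, {"trans": [0.12, -0.68, 0], "aperture": 60}, {"trans": [0.12, -0.68, 0], "aperture": 60}, {"trans": [0.12, -0.68, 0], "aperture": 60}, {"trans": [0.12, -0.68, 0], "aperture": 60}]'
python3 steer.py '[{"trans": [0.12, -0.68, 0], "aperture": 60}, {"trans": [0.12, -0.68, 0], "aperture": 60}, {"trans": [0.12, -0.68, 0], "aperture": 60}, {"trans": [0.12, -0.68, 0], "aperture": 60}, {"trans": [0.12, -0.68, 0], "aperture": 60}]'
python3 steer.py '[{"trans": [0.1, -0.68, 0], "aperture": 60}, {"trans": [0.08, -0.68, 0], "aperture": 60}, {"aperture": 60}, {"aperture": 60}, {"aperture": 60}]'
python3 - <<'E'
from h import *
from workcell import arm, viewer, workorder, telemetry
o=telemetry.get_obs(); c=viewer.capture('wrist'); s=viewer.capture('scene')
print(o['tcp_pos'],project(c,[(446.3,-401.3,132)],o))
f=cv2.resize(s['frame'][120:240,300:480,::-1],None,fx=2.2,fy=2.2,interpolation=cv2.INTER_CUBIC)
cv2.imwrite('pics/s10.png',np.hstack([f,c['frame'][100:364,180:580,::-1]]))
E
```

```text
time: 26.85
tcp_pos: [545.3, 174.9, 67.3]
tool_rot: [0.0, -3.141, 0.0]
ft_force: [-0.3, -0.2, -0.4]
opening: 55.3
grasp_force: 0.0
time: 27.35
tcp_pos: [544.8, 174.8, 168.3]
tool_rot: [0.001, -3.14, 0.001]
ft_force: [0.2, -0.4, -0.2]
opening: 55.1
grasp_force: 0.0
time: 27.85
tcp_pos: [515.2, 3.7, 168.0]
tool_rot: [-0.001, 3.141, -0.0]
ft_force: [0.1, -0.3, 0.6]
opening: 60.0
grasp_force: 0.0
time: 28.35
tcp_pos: [485.2, -166.4, 167.9]
tool_rot: [-0.0, 3.141, -0.0]
ft_force: [0.7, -0.1, -0.2]
opening: 59.9
grasp_force: 0.0
time: 28.85
tcp_pos: [455.1, -336.4, 167.9]
tool_rot: [-0.0, 3.141, -0.0]
ft_force: [-0.8, -0.7, 0.1]
opening: 59.9
grasp_force: 0.0
time: 29.35
tcp_pos: [447.1, -401.4, 167.7]
tool_rot: [-0.003, 3.141, 0.002]
ft_force: [-0.3, 0.1, 0.6]
opening: 59.9
grasp_force: 0.0
[ 447.0935944  -401.43407715  167.70517942] [[321.2417409  207.65522008]]
```

View pics/s10.png

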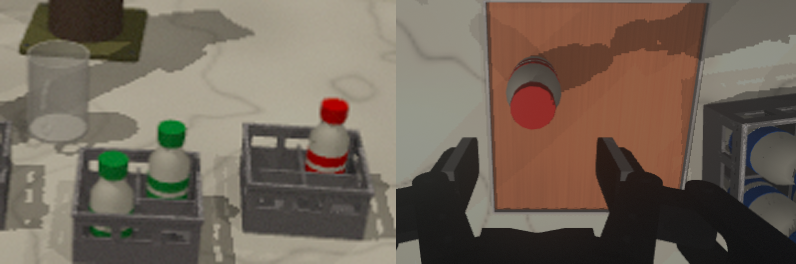

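Green stands in its bay. Red's cap is at wrist (317,206), about 3 mm toward -y. Pick it.

In the tool's units: 25 mm is 0.5, 18 mm is 0.36.

```bash
python3 steer.py '[{"trans": [0, -0.05, 0.5], "aperture": 60}, {"trans": [0, 0, 0.5], "aperture": 60}, {"trans": [0, 0, 0.5], "aperture": 60}, {"trans": [0, 0, 0.36], "aperture": 60}, {"trans": [0, 0, 0.18], "aperture": 60}]'
python3 steer.py '[{"aperture": 60}, {"aperture": 25}, {"aperture": 25}, {"aperture": 25}, {"aperture": 25}]'
python3 steer.py '[{"trans": [0, 0, -0.04], "aperture": 25}, {"trans": [0, 0, -0.12], "aperture": 25}, {"trans": [0, 0, -0.24], "aperture": 25}, {"trans": [0, 0, -0.4], "aperture": 25}, {"trans": [0, 0, -0.5], "aperture": 25}]'
python3 steer.py '[{"trans": [0, 0, -0.5], "aperture": 25}, {"trans": [0, 0, -0.5], "aperture": 25}, {"trans": [0, 0, -0.5], "aperture": 25}, {"trans": [0, 0, -0.4], "aperture": 25}, {"trans": [0, 0, -0.2], "aperture": 25}]'
```

```text
time: 29.95
tcp_pos: [446.2, -403.8, 64.1]
tool_rot: [0.003, -3.14, -0.003]
ft_force: [0.0, 0.6, -0.2]
opening: 60.2
grasp_force: 0.0
time: 30.45
tcp_pos: [447.7, -405.8, 67.0]
tool_rot: [-0.001, 3.139, -0.002]
ft_force: [-0.4, 0.4, 7.0]
opening: 34.0
grasp_force: 59.7
time: 30.95
tcp_pos: [445.8, -405.1, 131.1]
tool_rot: [0.0, -3.14, -0.002]
ft_force: [1.2, -1.5, -2.0]
opening: 34.0
grasp_force: 59.9
time: 31.45
tcp_pos: [447.4, -405.9, 238.2]
tool_rot: [-0.0, 3.139, -0.003]
ft_force: [0.1, -0.3, -2.2]
opening: 34.6
grasp_force: 59.9
```

```bash
python3 steer.py '[{"trans": [0, 0.2, 0], "aperture": 25}, {"trans": [-0.04, 0.4, 0], "aperture": 25}, {"trans": [-0.08, 0.6, 0], "aperture": 25}, {"trans": [-0.08, 0.6, 0], "aperture": 25}, {"trans": [-0.08, 0.6, 0], "aperture": 25}]'
python3 steer.py '[{"trans": [-0.08, 0.6, 0], "aperture": 25}, {"trans": [-0.08, 0.6, 0], "aperture": 25}, {"trans": [-0.08, 0.6, 0], "aperture": 25}, {"trans": [-0.08, 0.6, 0], "aperture": 25}, {"trans": [-0.08, 0.6, 0], "aperture": 25}]'
python3 steer.py '[{"trans": [-0.08, 0.6, 0], "aperture": 25}, {"trans": [-0.08, 0.6, 0], "aperture": 25}, {"trans": [-0.08, 0.6, 0], "aperture": 25}, {"trans": [-0.08, 0.6, 0], "aperture": 25}, {"trans": [-0.08, 0.6, 0], "aperture": 25}]'
python3 steer.py '[{"trans": [-0.08, 0.6, 0], "aperture": 25}, {"trans": [-0.08, 0.6, 0], "aperture": 25}, {"trans": [-0.08, 0.6, 0], "aperture": 25}, {"trans": [-0.08, 0.6, 0], "aperture": 25}, {"trans": [-0.08, 0.6, 0], "aperture": 25}]'
python3 steer.py '[{"trans": [-0.08, 0.6, 0], "aperture": 25}, {"trans": [-0.08, 0.6, 0], "aperture": 25}, {"trans": [0, 0.6, 0], "aperture": 25}, {"trans": [0, 0.6, 0], "aperture": 25}, {"trans": [0, 0.36, 0], "aperture": 25}]'
python3 steer.py '[{"trans": [0, 0.2, 0], "aperture": 25}, {"aperture": 25}, {"aperture": 25}, {"aperture": 25}]'
```

```text
time: 31.95
tcp_pos: [459.4, -283.1, 234.3]
tool_rot: [0.001, -3.139, -0.003]
ft_force: [0.0, 0.8, -2.7]
opening: 34.1
grasp_force: 60.0
time: 32.45
tcp_pos: [479.1, -133.4, 234.5]
tool_rot: [0.002, -3.139, -0.001]
ft_force: [0.2, -0.4, -1.3]
opening: 34.1
grasp_force: 60.0
time: 32.95
tcp_pos: [498.9, 16.1, 234.5]
tool_rot: [0.001, -3.139, 0.0]
ft_force: [0.8, -0.2, -2.9]
opening: 33.8
grasp_force: 60.0
time: 33.45
tcp_pos: [518.8, 165.7, 234.4]
tool_rot: [0.002, -3.139, 0.001]
ft_force: [1.1, -0.4, -1.9]
opening: 34.5
grasp_force: 60.0
time: 33.95
tcp_pos: [525.9, 305.7, 234.3]
tool_rot: [0.006, -3.139, -0.001]
ft_force: [-0.0, 1.1, -2.3]
opening: 34.4
grasp_force: 60.0
time: 34.35
tcp_pos: [528.7, 310.4, 235.3]
tool_rot: [-0.003, -3.141, 0.003]
ft_force: [1.1, 0.3, -1.2]
opening: 33.9
grasp_force: 60.1
```

In the tool's units: 30 mm is 0.6, 20 mm is 0.4.

```bash
python3 steer.py '[{"trans": [0, 0.01, 0.2], "aperture": 25}, {"trans": [0, 0, 0.4], "aperture": 25}, {"trans": [0, 0, 0.6], "aperture": 25}, {"trans": [0, 0, 0.6], "aperture": 25}, {"trans": [0, 0, 0.6], "aperture": 25}]'
python3 steer.py '[{"trans": [0, 0, 0.36], "aperture": 25}, {"trans": [0, 0, 0.24], "aperture": 25}, {"trans": [0, 0, 0.14], "aperture": 25}, {"trans": [0, 0, 0.06], "aperture": 25}, {"trans": [0, 0, 0.04], "aperture": 25}]'
python3 steer.py '[{"trans": [0, 0, 0.02], "aperture": 25}, {"trans": [0, 0, 0.02], "aperture": 25}, {"trans": [0, 0, 0.02], "aperture": 25}, {"aperture": 25}]'
```

```text
time: 34.85
tcp_pos: [528.6, 311.9, 114.1]
tool_rot: [-0.002, -3.142, 0.0]
ft_force: [0.6, -0.1, -2.1]
opening: 34.0
grasp_force: 60.1
time: 35.35
tcp_pos: [529.0, 313.4, 74.1]
tool_rot: [-0.0, 3.14, 0.001]
ft_force: [0.3, -0.1, -2.1]
opening: 34.3
grasp_force: 60.1
time: 35.75
tcp_pos: [528.5, 313.0, 70.8]
tool_rot: [-0.0, 3.141, 0.0]
ft_force: [0.4, -0.8, -2.1]
opening: 34.2
grasp_force: 60.1
```

In the tool's units: 1 mm is 0.02.

```bash
python3 steer.py '[{"trans": [0, 0, 0.02], "aperture": 25}, {"trans": [0, 0, 0.02], "aperture": 25}, {"aperture": 25}, {"aperture": 25}]'
python3 steer.py '[{"trans": [0, 0, 0.02], "aperture": 25}, {"aperture": 25}, {"aperture": 25}]'
```

```text
time: 36.15
tcp_pos: [528.4, 313.0, 68.6]
tool_rot: [0.0, -3.142, -0.0]
ft_force: [0.4, 0.4, -2.1]
opening: 34.4
grasp_force: 60.1
time: 36.45
tcp_pos: [528.6, 313.3, 68.0]
tool_rot: [-0.0, 3.141, 0.001]
ft_force: [-0.5, 0.2, 1.7]
opening: 34.5
grasp_force: 60.4
```

Touching. Release, retreat up and away, and check.

In the tool's units: -40 mm is -0.8, -30 mm is -0.6.

```bash
python3 steer.py '[{"aperture": 55}, {"aperture": 55}, {"aperture": 55}, {"aperture": 55}]'
python3 steer.py '[{"trans": [0, 0, -0.1], "aperture": 55}, {"trans": [0, 0, -0.3], "aperture": 55}, {"trans": [0, 0, -0.5], "aperture": 55}, {"trans": [0, 0, -0.6], "aperture": 55}, {"trans": [0, 0, -0.8], "aperture": 55}]'
python3 steer.py '[{"trans": [0.3, 0.6, -0.4], "aperture": 55}, {"trans": [0.4, 0.6, 0], "aperture": 55}, {"trans": [0.4, 0.6, 0], "aperture": 55}, {"trans": [0.4, 0.6, 0], "aperture": 55}, {"trans": [0.4, 0.6, 0], "aperture": 55}]'
python3 steer.py '[{"aperture": 55}, {"aperture": 55}, {"aperture": 55}]'
python3 - <<'E'
from workcell import arm, viewer, workorder, telemetry
import cv2
cv2.imwrite('pics/fin.png',cv2.resize(viewer.capture('scene')['frame'][100:280,140:500,::-1],None,fx=2.2,fy=2.2,interpolation=cv2.INTER_CUBIC))
E
```

```text
time: 36.85
tcp_pos: [528.4, 313.0, 67.5]
tool_rot: [0.0, -3.142, -0.0]
ft_force: [0.5, -0.1, -0.1]
opening: 55.2
grasp_force: 0.0
time: 37.35
tcp_pos: [527.7, 312.4, 183.8]
tool_rot: [0.001, -3.14, 0.002]
ft_force: [0.7, 0.5, 0.0]
opening: 55.0
grasp_force: 0.0
time: 37.85
tcp_pos: [432.6, 464.3, 204.2]
tool_rot: [-0.0, 3.141, 0.002]
ft_force: [0.6, -0.8, 0.1]
opening: 55.1
grasp_force: 0.0
time: 38.15
tcp_pos: [434.6, 461.9, 203.2]
tool_rot: [0.002, 3.14, -0.001]
ft_force: [-0.7, 0.1, -0.2]
opening: 55.3
grasp_force: 0.0
```

View pics/fin.png

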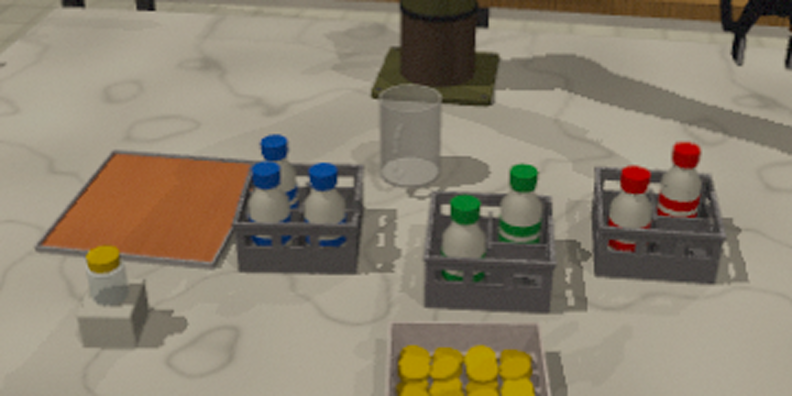

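The tray is empty and all seven bottles stand upright in the matching crates: blue caps near (275,170), green at (465,205) and (523,178), red at (634,180) and (686,155).

```bash
python3 -c "
from workcell import arm, viewer, workorder, telemetry
print(workorder.finish_job())"
```

```text
the job is handed in; nothing more can be done
None
```

All four bottles were set down upright in the crates matching their cap colours, the three original bottles still stand in their bays, and the job is handed in at about 38 s; no verdict was returned.

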